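# Torque the lid nut of a drinks canister, then start its pump

## Robot

A 6-joint arm with a two-finger parallel gripper is mounted at the origin on the work surface. World frame = base frame: x ahead of the robot, y to its left, z up, the work surface at z = 0. Lengths are in m, angles in rad, forces in N, time in s.
With the tool pointing down it reaches from about 0.3 to 0.775 m from the base axis. Payload 14.6 kg.
Tool frame: the origin (TCP) lies midway between the tips of the shut fingers; the grasp point (between the pads) lies 19 mm behind it (manip.tcp_to_grasp is the z of the grasp point in the tool frame, in m); z points along the fingers, y is the direction in which the jaws open and shut (so a half turn about z gives the same grasp; the last joint's range is limited). The gripper opens to 85 mm and grips with 20 to 120 N. Pads are 22 mm wide; open, the fingers measure 114 mm over their backs; the gripper's body (76 mm by 85 mm) begins 54 mm behind the grasp point. The pads swing forward as they close: fully open they stand 13 mm farther back than shut.
Start: joints at [-1.309, 0.3, 1.521, -0, 1.321, -0.067], TCP at [0.178, -0.521, 0.192] pointing down, gripper open.
Joint ranges: [-3.03, 3.03], [-0.79, 2.21], [0.23, 2.52], [-1.04, 4.18], [0, 3.07], [-2.55, 2.55]. Speed limits (rad/s): [2.22, 2.22, 2.57, 3.14, 3.14, 3.14].

## Interface

Orientations are given as a rotation vector (axis times angle).
In Python, from workcell import manip gives the robot as it stands.
- The arm moves only by the tool send_rows, never from a script. Its argument "steps" is one flat list of numbers, 7 for each row, row after row: the turn, a rotation vector about the tool's x, y, z in rad, then the shift along the tool's x, y, z in mm, then the closure, from 0 (fully open) to 1 (shut). A call has 1 to 10 rows; each row is the pose to reach, as a shift and turn from the pose commanded when the call began, along the tool's axes at that moment; what a row does not reach only later rows make up. A row lasts 1/10 s, in which the tool goes at most 50 mm and 8.59 degrees, less where a joint would pass 70% of its speed; a pose out of reach is approached as far as the arm can. A call with a gripper value outside its range is refused whole. The fingers move at their own pace and stop on an object; "squeeze" is the grip in N (left out, the last holds). Time passes only in rows, so rows that repeat a pose let the fingers close. It gives the time, the measured TCP pose, the force and the opening at its end, in the units of the state.
- manip.get_state(): the state, without advancing time (a new reading comes with each control period).
- manip.read_camera(name): name is "scene" or "top" or "wrist"; returns the picture (384x512x3 uint8, red, green, blue); there is no depth.
- manip.calibration(name): a dict with "mtx" (3x3 intrinsics, pixels), "extrinsics" (4x4, takes a point from world to camera coordinates). Camera axes: x right, y down, z forward; pixel columns grow to the right and rows downward; lengths in m; the calibration is good to about 2 mm. The wrist camera is an equidistant fisheye: a pixel r from the principal point sees the ray r / f radians off the axis. A picture is of the moment at which its call begins: read the wrist's pose just before it. calibration takes no time and is no camera call; for the wrist camera it gives the pose at the moment of the call.
- manip.close_job(): hands the job in, once; it reports no verdict.
The state is a dict: "time_s": time; "joint_positions": joint angles; "joint_velocities": joint speeds; "tau": joint torques, N m; "ee_pos": TCP position; "orientation": TCP orientation; "force": force on the tool from outside, world axes, zero at the start; "ft_torque": the same for the moment, N m; "grip_width": opening from 0.0 (shut) to 1.0 (fully open).
Only numpy, scipy, OpenCV 4.12 (cv2) and the standard library are available. Lean on these libraries where they do the work, as an engineer would, in place of code of your own. Each camera call takes 0.05 s, during which the arm holds its last target.

## Task

Tighten the lid nut of the steel canister: turn the torque wrench that sits on it clockwise (seen from above) until its handle gives (clicks), and stop there without forcing the handle on to its end stop. Then let go of the wrench, leaving the nut tight, and switch the pump on by pushing the toggle lever on the grey box fully over, away from the side it leans to. Leave everything else standing where it is.

Things in the scene. Friction and masses are not known exactly. Their poses are not given: they have to be found in the camera images.
- wrench_head (a point): Middle of the wrench's round steel head (54 mm across, 22 mm high), on the nut's vertical axis, 100 mm above the table. x points along the head to the break joint, z up; turns with the nut. Brass hexagon nut, 36 mm across flats, top 126 mm up, on a fixed round steel canister 148 mm across, 78 mm high.
- nut_top (a point): Centre of the nut's top face, 126 mm up. The nut takes 1.5 to 2.4 N m to turn, 1.5 N m more per rad tightened, and stays where left. It needs 0.15 to 0.6 rad of clockwise turning before the wrench gives; how much cannot be seen and differs each time.
- wrench_grip (a point): Middle of the black handle, 170 mm from the nut axis, 100 mm up; x points outward along it, z up. Level bar 24 mm wide, 22 mm high, 140 mm long (110 to 250 mm from the nut axis), free on all sides: pinch it from above or push it here. Pushed squarely here it takes about 8 to 13 N (7 to 11 if a firm pinch also twists it), rising as the nut tightens.
- break_joint (a point): The wrench's break joint, a vertical hinge 40 mm from the nut axis. It gives at about 11 to 14 N at the grip: then the nut stands still, the handle bends clockwise against the head and the force falls about 4 N per 10 mm. Bent 0.05 rad (7 mm at the grip) it has clicked; over 0.20 rad (26 mm) is too far; end stop at 0.23. Let go, it springs straight.
- pump_lever (a joint): Toggle lever on the grey pump box: angle in rad, 0 = off, leaning to the box's -x side (towards the robot), 1.0 = fully on, leaning to the box's +x side. It starts at 0 to 0.2 and stays where it is left; about 1 N at the tip moves it.
- pump_lever_tip (a point): Centre of the black ball (26 mm across) on the lever's end, 70 mm from its level hinge, which is 82 mm above the table. Seen from above, its x axis points the way to push (within 0.35 rad of world x). At joint 0 it is 34 mm before and 61 mm above the hinge, at 1.0 34 mm beyond. Fixed grey box 130 x 100 x 60 mm high, lever housing 25 mm higher.
- cups_center (a point): Bystander: stack of white paper cups, 75 mm across, 130 mm high; its centre.
- juice_center (a point): Bystander: large juice bottle, 90 mm across, 295 mm high; point 140 mm up.
- can_center (a point): Bystander: drink can, 66 mm across, 115 mm high; its centre.
- papercup_center (a point): Bystander: single white paper cup, 72 mm across, 75 mm high; its centre.
- gasket_center (a point): Bystander: flat black rubber ring, 72 mm across, 7 mm thick; its centre.
- tin_center (a point): Bystander: small open aluminium tin, 75 x 60 x 22 mm high; its centre.
- driver_grip (a point): Bystander: screwdriver lying on the table; middle of its handle.
Things that resemble listed ones, but are neither listed nor needed, are in the scene too. Leave any green or yellow look-alike of the part that bears pump_lever alone.

How it is judged:
On the way, in this order (a step that is already met when the one before it is completed fails the run):
1. the wrench has clicked: its handle is bent by at least 0.05 rad at the break joint (angle between the x axis of wrench_grip and the x axis of wrench_head, either way round above 0.05 rad), for 0.1 s.
2. the wrench is let go and its handle is straight again (angle between the x axis of wrench_grip and the x axis of wrench_head, either way round below 0.03 rad), for 0.2 s.
3. the pump lever is fully over (value of joint pump_lever above 0.85 rad), for 0.2 s.
At the end, for the whole second after the job is handed in: The pump lever stands at 0.85 rad or more, and the wrench handle is straight again (within 0.03 rad) and left where the nut came tight, over 20 mm from where it started (value of joint pump_lever above 0.85 rad and angle between the x axis of wrench_grip and the x axis of wrench_head, either way round below 0.03 rad and distance of wrench_grip from where it was at the start of the episode above 0.02 m); the robot touches nothing.
It fails at once if the wrench handle is forced on to its end stop (bent by more than 0.20 rad), over-tightening the nut (angle between the x axis of wrench_grip and the x axis of wrench_head, either way round above 0.2 rad).
It fails at once if a bystander is shifted by more than 40 mm (distance of any of cups_center, juice_center, can_center, papercup_center, gasket_center, tin_center, driver_grip from where it was at the start of the episode above 0.04 m).
It also fails if it takes over 67 s, if anything falls off the work surface, if the arm or the gripper's body presses on something with over 40 N, if the wrist force passes 120 N, or if a joint passes its speed limit or range.

## Working session

There is one attempt and no reset: what is moved stays moved. The work goes in short steps, Python scripts to look and compute and a tool call to move; the robot and the scene stay as the last step left them, time stands still between calls to the robot, and variables do not carry over. Pictures are saved under pics/ and viewed, and the job is handed in when it is done.

Besides the shell and the picture viewer there is one more tool, called after ">>>" as name(argument=value, ...) on one line, values as JSON. send_rows: Moves the arm, as the interface text tells. Its arguments: {"type":"object","properties":{"steps":{"type":"array"},"squeeze":{"type":"number"}},"required":["steps"]}

```bash
mkdir -p pics
python3 - <<'E'
from workcell import manip
import cv2
print(manip.get_state(), manip.tcp_to_grasp)
for n in("scene","top","wrist"):
    im=manip.read_camera(n); cv2.imwrite(f"pics/{n}0.png",im[:,:,::-1]); c=manip.calibration(n); print(n,c)
E
```

```text
{'time_s': 0.0, 'joint_positions': array([-1.30859070e+00,  3.00459407e-01,  1.52160072e+00, -2.68482607e-06,
        1.32070278e+00, -6.65633740e-02]), 'joint_velocities': array([ 0.0019829 ,  0.00115048,  0.00055867,  0.0001078 , -0.00149217,
        0.00103827]), 'tau': array([ 4.60576739e-04, -5.43504417e+01, -3.61797237e+01, -5.67592258e-05,
        4.01982281e-03, -1.91343884e-05]), 'ee_pos': array([ 0.17752387, -0.52025854,  0.19151945]), 'orientation': array([-3.09809279e+00, -5.13916915e-01,  1.83529127e-04]), 'force': array([0.6664041 , 0.06728374, 0.35247953]), 'ft_torque': array([-0.01577596, -0.00788542,  0.04400576]), 'grip_width': 1.0025799666864161} -0.0187
scene {'mtx': array([[358.78135711,   0.        , 261.23925784],
       [  0.        , 358.78135711, 194.58925539],
       [  0.        ,   0.        ,   1.        ]]), 'extrinsics': array([[ 7.04201694e-01,  7.09999159e-01, -1.08048042e-03,
        -4.19666233e-01],
       [ 6.07186081e-01, -6.03015506e-01, -5.17394784e-01,
        -2.42467185e-01],
       [-3.68001408e-01,  3.63694231e-01, -8.55746148e-01,
      
[... 262 characters left out ...]
       ]]), 'extrinsics': array([[-0.02457758, -0.99957935, -0.01539671,  0.08839425],
       [-0.99667365,  0.0256974 , -0.07733878,  0.56026213],
       [ 0.0777019 ,  0.0134447 , -0.99688598,  1.44341367],
       [ 0.        ,  0.        ,  0.        ,  1.        ]])}
wrist {'mtx': array([[297.31863964,   0.        , 255.36369259],
       [  0.        , 297.31863964, 193.86682767],
       [  0.        ,   0.        ,   1.        ]]), 'extrinsics': array([[ 0.32311045, -0.94636064, -0.00108318, -0.54888589],
       [-0.89371581, -0.30551226,  0.32853359, -0.04303443],
       [-0.31124218, -0.10518458, -0.94449167,  0.38092016],
       [ 0.        ,  0.        ,  0.        ,  1.        ]])}
```

View pics/scene0.png

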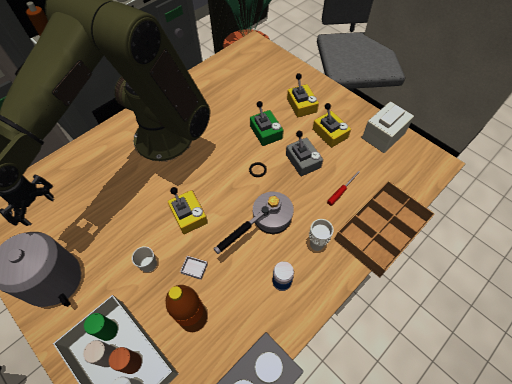

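View pics/top0.png

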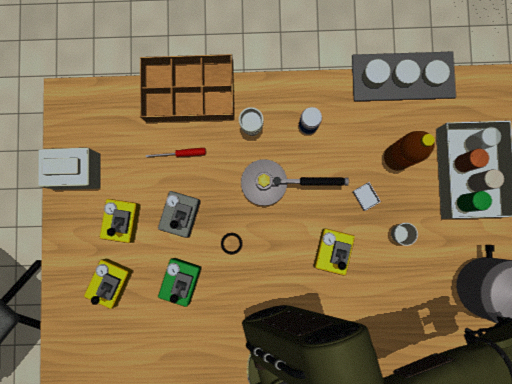

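View pics/wrist0.png

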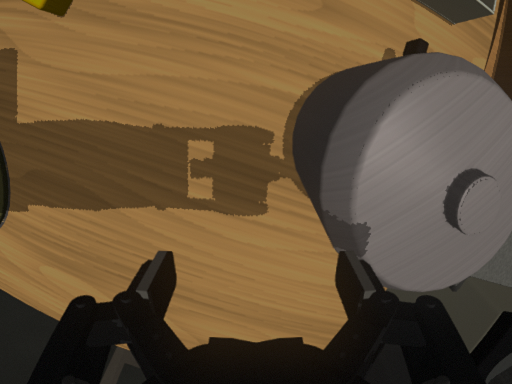

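```bash
cat > h.py <<'E'
import numpy as np, cv2
from workcell import manip
def ray(n,px,z):
    c=manip.calibration(n);K=c["mtx"];E=c["extrinsics"];R=E[:3,:3];t=E[:3,3]
    d=R.T@np.linalg.inv(K)@np.array([px[0],px[1],1.]);o=-R.T@t
    return o+d*(z-o[2])/d[2]
def proj(n,P):
    c=manip.calibration(n);q=c["extrinsics"][:3,:3]@np.array(P)+c["extrinsics"][:3,3];q=c["mtx"]@q;return q[:2]/q[2]
E
python3 - <<'E'
import cv2,numpy as np
a=cv2.imread("pics/top0.png"); c=a[140:270,80:380]
cv2.imwrite("pics/t1.png",cv2.resize(a[150:215,235:360],None,fx=6,fy=6,interpolation=cv2.INTER_CUBIC))
cv2.imwrite("pics/t2.png",cv2.resize(a[170:310,85:215],None,fx=4,fy=4,interpolation=cv2.INTER_CUBIC))
b=cv2.imread("pics/scene0.png")
cv2.imwrite("pics/s1.png",cv2.resize(b[90:270,160:350],None,fx=3.3,fy=3.3,interpolation=cv2.INTER_CUBIC))
E
```

```text
(no output)
```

View pics/t1.png

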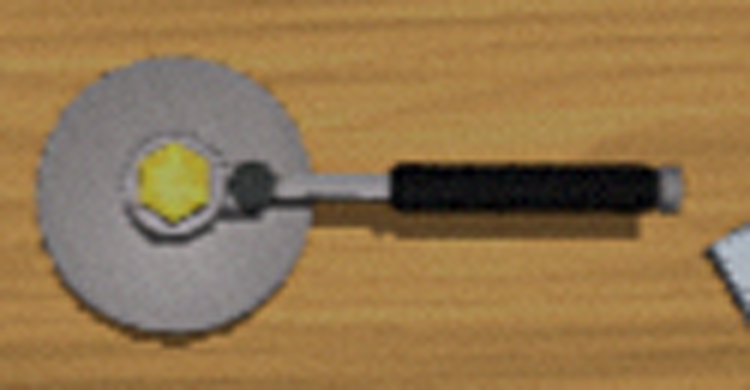

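View pics/t2.png

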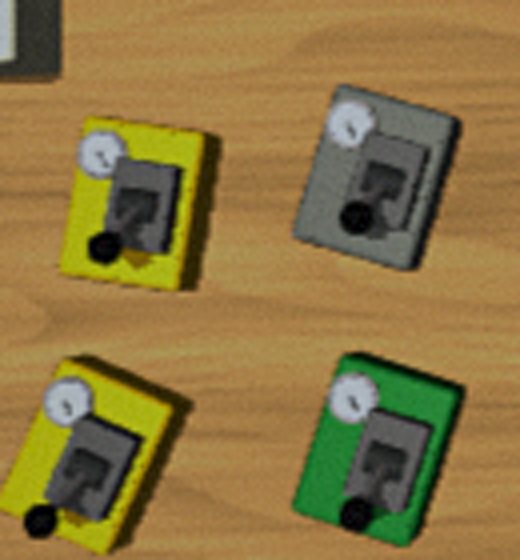

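View pics/s1.png

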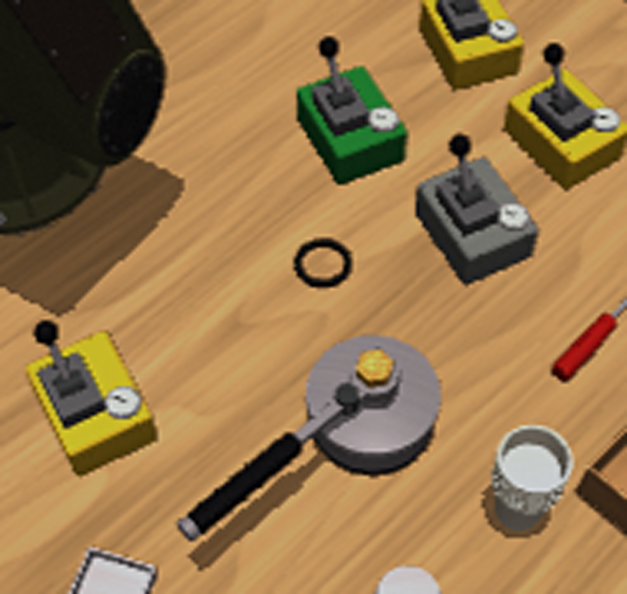

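Run:
```python
from h import *
f=lambda n,p,z:print(n,p,ray(n,p,z).round(4))
T=lambda x,y:(x/6+235-.4,y/6+150-.4)
S=lambda x,y:(x/3.3+160-.4,y/3.3+90-.4)
U=lambda x,y:(x/4+85-.4,y/4+170-.4)
f("top",T(174,181),.126);f("top",T(392,188),.111);f("top",T(525,187.5),.111);f("top",T(658,187),.111);f("top",T(252,188),.111)
f("scene",S(376,367),.126);f("scene",S(243,482),.111);f("scene",S(345,397),.111)
for z in(.14,.145,.15): f("top",U(357,217),z);f("scene",S(460,146),z)
# box corners top
for p in[(340,84),(461,121),(415,271),(294,238)]: f("top",U(*p),.06)
# yellow ball near wrench
print(ray("scene",S(47,333),.145))
# bystander heights
for n,p,z in[("gasket",(232,243),.007),("tin",(366,196),.02),("cup",(403,234),.07),("juicecap",(428,139),.295),("yellowbox",(335,252),.06)]:print(n,ray("top",p,z).round(3))
s=manip.get_state();R,_=cv2.Rodrigues(s["orientation"]);print(R.round(3))
```

```text
top (263.6, 179.76666666666665) [0.5984 0.0552 0.126 ]
top (299.93333333333334, 180.93333333333334) [ 0.5935 -0.0562  0.111 ]
top (322.1, 180.85) [ 0.592  -0.1241  0.111 ]
top (344.2666666666667, 180.76666666666665) [ 0.5905 -0.192   0.111 ]
top (276.6, 180.93333333333334) [0.5954 0.0154 0.111 ]
scene (273.53939393939396, 200.8121212121212) [0.5988 0.0571 0.126 ]
scene (233.23636363636362, 235.66060606060606) [ 0.5921 -0.1264  0.111 ]
scene (264.1454545454546, 209.9030303030303) [0.5955 0.0147 0.111 ]
top (173.85, 223.85) [0.4711 0.3274 0.14  ]
scene (298.9939393939394, 133.84242424242424) [0.4659 0.333  0.14  ]
top (173.85, 223.85) [0.471  0.3264 0.145 ]
scene (298.9939393939394, 133.84242424242424) [0.4685 0.3295 0.145 ]
top (173.85, 223.85) [0.471  0.3254 0.15  ]
scene (298.9939393939394, 133.84242424242424) [0.4711 0.3259 0.15  ]
top (169.6, 190.6) [0.5788 0.3562 0.06  ]
top (199.85, 199.85) [0.5467 0.2599 0.06  ]
top (188.35, 237.35) [0.4287 0.2981 0.06  ]
top (158.1, 229.1) [0.4571 0.394  0.06  ]
[ 0.33516451 -0.16568328  0.145     ]
gasket [0.406 0.164 0.007]
tin [ 0.548 -0.277  0.02 ]
cup [ 0.423 -0.376  0.07 ]
juicecap [ 0.677 -0.386  0.295]
yellowbox [ 0.372 -0.163  0.06 ]
[[ 0.946  0.323 -0.   ]
 [ 0.323 -0.946  0.001]
 [ 0.    -0.001 -1.   ]]
```

>>> send_rows(steps=[0,0,0,40,-16,0,1,0,0,0,80,-32,0,1,0,0,0,120,-48,0,1,0,0,0,160,-65,0,1,0,0,0,200,-81,0,1,0,0,0,240,-97,0,1,0,0,0,280,-113,0,1,0,0,0,320,-130,0,1,0,0,0,360,-146,0,1,0,0,0,400,-162,0,1])

```text
time_s: 1.15
ee_pos: [0.5049, -0.2366, 0.192]
orientation: [-3.099, -0.514, 0.0]
force: [-0.2, -1.2, -0.0]
grip_width: 0.004
```

>>> send_rows(steps=[0,0,0.08,40,-16,0,1,0,0,0.16,80,-32,0,1,0,0,0.24,120,-48,0,1,0,0,0.33,160,-65,0,1,0,0,0.33,173,-70,0,1,0,0,0.33,173,-70,0,1,0,0,0.33,173,-70,0,1])

```text
time_s: 1.85
ee_pos: [0.6446, -0.1161, 0.1916]
orientation: [-3.142, 0.001, 0.001]
force: [0.3, -0.6, -0.8]
grip_width: 0.007
```

Run:
```python
from h import *
s=manip.get_state();R,_=cv2.Rodrigues(s["orientation"]);print(R.round(3),s["ee_pos"],s["force"],s["time_s"],s["grip_width"],s["joint_positions"].round(2))
for n in("scene","top","wrist"): cv2.imwrite(f"pics/{n}1.png",manip.read_camera(n)[:,:,::-1])
```

```text
[[ 1.    -0.001 -0.001]
 [-0.001 -1.     0.   ]
 [-0.001 -0.    -1.   ]] [ 0.6446065  -0.11613817  0.19162733] [ 0.28979989 -0.59412254 -0.75926139] 1.85 0.006864564893376742 [-0.23  0.54  1.18 -0.    1.42  1.34]
```

View pics/scene1.png

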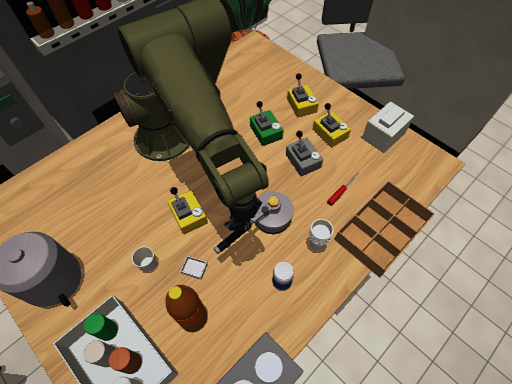

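View pics/wrist1.png

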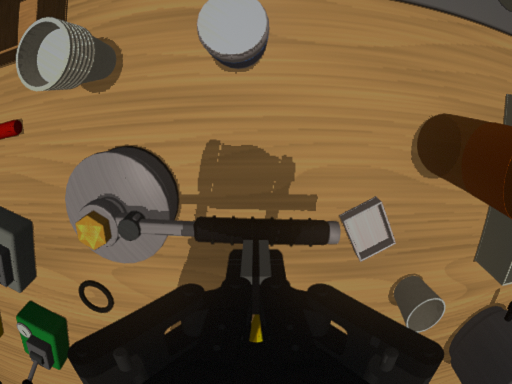

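>>> send_rows(steps=[0,0,0,0,0,35,1,0,0,0,0,0,70,1,0,0,0,0,0,105,1,0,0,0,0,0,105,1,0,0,0,-8,0,105,1,0,0,0,-8,0,105,1])

```text
time_s: 2.6
ee_pos: [0.6371, -0.1165, 0.0897]
orientation: [3.141, -0.003, 0.005]
force: [-0.6, 0.2, 0.0]
grip_width: -0.001
```

```bash
cat > look.py <<'E'
from h import *
import sys
s=manip.get_state();print(s["ee_pos"].round(4),s["force"].round(1),s["ft_torque"].round(2),s["time_s"])
im=manip.read_camera("wrist"); cv2.imwrite(f"pics/{sys.argv[1]}.png",im[:,:,::-1])
E
python3 look.py w2
```

```text
[ 0.6371 -0.1165  0.0897] [-0.6  0.2  0. ] [0.02 0.02 0.04] 2.6
```

View pics/w2.png

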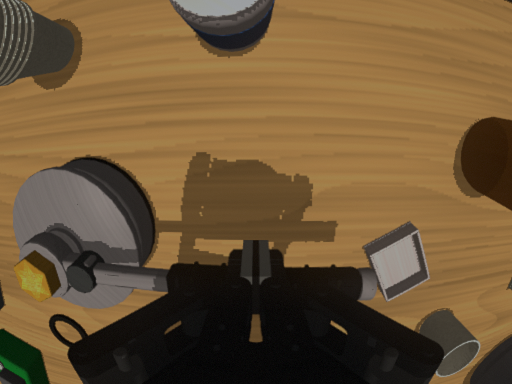

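>>> send_rows(steps=[0,0,0,-4,0,4,1,0,0,0,-8,0,4,1,0,0,0,-12,0,4,1,0,0,0,-15,0,4,1,0,0,0,-15,0,4,1])

```text
time_s: 3.15
ee_pos: [0.6217, -0.1159, 0.0833]
orientation: [3.142, -0.002, 0.0]
force: [0.3, 0.5, -0.2]
grip_width: 0.001
```

>>> send_rows(steps=[0,0,0,-3,0,0,1,0,0,0,-6,0,0,1,0,0,0,-6,0,0,1])

```text
time_s: 3.45
ee_pos: [0.6157, -0.1159, 0.0831]
orientation: [-3.142, 0.002, 0.0]
force: [0.9, -0.3, -0.4]
grip_width: 0.0
```

>>> send_rows(steps=[0,0,0,-3,0,0,1,0,0,0,-6,0,0,1,0,0,0,-6,0,0,1])

```text
time_s: 3.75
ee_pos: [0.6097, -0.1159, 0.0831]
orientation: [-3.142, 0.002, 0.0]
force: [0.1, 0.6, -0.3]
grip_width: -0.004
```

>>> send_rows(steps=[0,0,0,-3,0,0,1,0,0,0,-4,0,0,1,0,0,0,-4,0,0,1])

```text
time_s: 4.05
ee_pos: [0.6059, -0.1159, 0.0831]
orientation: [3.142, -0.002, 0.0]
force: [0.3, -0.3, 0.2]
grip_width: -0.002
```

```bash
python3 look.py w3
python3 - <<'E'
from h import *
for n in("scene",): cv2.imwrite(f"pics/{n}3.png",cv2.resize(manip.read_camera(n)[140:280,180:340,::-1],None,fx=4,fy=4))
E
```

```text
[ 0.6059 -0.1159  0.0831] [ 0.3 -0.3  0.2] [ 0.02  0.02 -0.01] 4.05
```

View pics/w3.png

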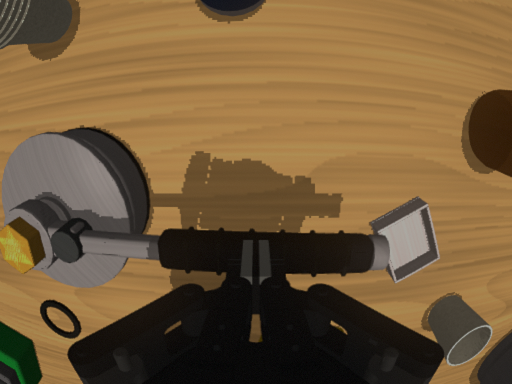

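View pics/scene3.png

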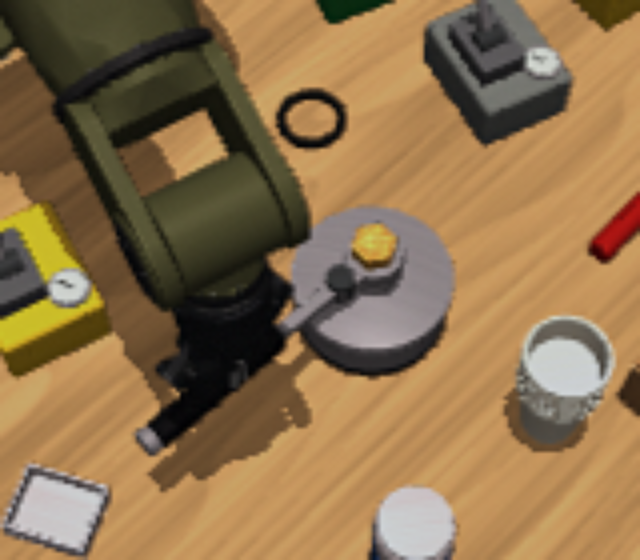

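```bash
cat >> h.py <<'E'
def wproj(P,c=None):
    c=c or manip.calibration("wrist");K=c["mtx"];E=c["extrinsics"]
    q=E[:3,:3]@np.array(P)+E[:3,3];r=np.hypot(q[0],q[1]);th=np.arctan2(r,q[2])
    return (K[0,2]+K[0,0]*th*q[0]/r, K[1,2]+K[1,1]*th*q[1]/r)
def wray(px,z):
    c=manip.calibration("wrist");K=c["mtx"];E=c["extrinsics"]
    u=np.array([(px[0]-K[0,2])/K[0,0],(px[1]-K[1,2])/K[1,1]]);th=np.hypot(*u)
    d=np.array([*(np.sin(th)*u/th),np.cos(th)]);R=E[:3,:3];o=-R.T@E[:3,3];d=R.T@d
    return o+d*(z-o[2])/d[2]
E
python3 - <<'E'
from h import *
print("tcp",wproj([.6059,-.1159,.083]))
for z in(.089,.111):
  for x in(.605,.581): print(x,z,wproj([x,-.116,z]))
print(wray((22,245),.126),wray((68,240),.111),wray((170,231),.1),wray((360,234),.1))
E=manip.calibration("wrist")["extrinsics"];print(-E[:3,:3].T@E[:3,3])
E
```

```text
tcp (np.float64(256.28322083534454), np.float64(223.7128782146046))
0.605 0.089 (np.float64(256.4626177321914), np.float64(228.8022444209535))
0.581 0.089 (np.float64(256.44166252262687), np.float64(259.85751569245804))
0.605 0.111 (np.float64(256.5930678208356), np.float64(245.0593617952009))
0.581 0.111 (np.float64(256.557409328301), np.float64(278.1818928539665))
[0.60488591 0.04598339 0.126     ] [0.6036751  0.01272571 0.111     ] [ 0.60816472 -0.06105154  0.1       ] [ 0.60546716 -0.18311148  0.1       ]
[ 0.690402   -0.11533955  0.26478487]
```

Run:
```python
from h import *
p=proj("scene",[.6446,-.1161,.1916]);print(p)
a=cv2.imread("pics/scene1.png");x,y=int(p[0]),int(p[1])
c=cv2.resize(a[y-50:y+40,x-50:x+50],None,fx=7,fy=7,interpolation=cv2.INTER_CUBIC)
cv2.circle(c,(int((p[0]-x+50.5)*7),int((p[1]-y+50.5)*7)),4,(0,0,255),1)
cv2.imwrite("pics/c1.png",c)
p=proj("scene",[.6059,-.1159,.083]);print(p)
a=cv2.imread("pics/scene3.png");cv2.circle(a,(int((p[0]-180+.5)*4),int((p[1]-140+.5)*4)),4,(0,0,255),1);cv2.imwrite("pics/c3.png",a)
```

```text
[245.48558151 233.60313531]
[238.87246405 239.80792539]
```

View pics/c1.png

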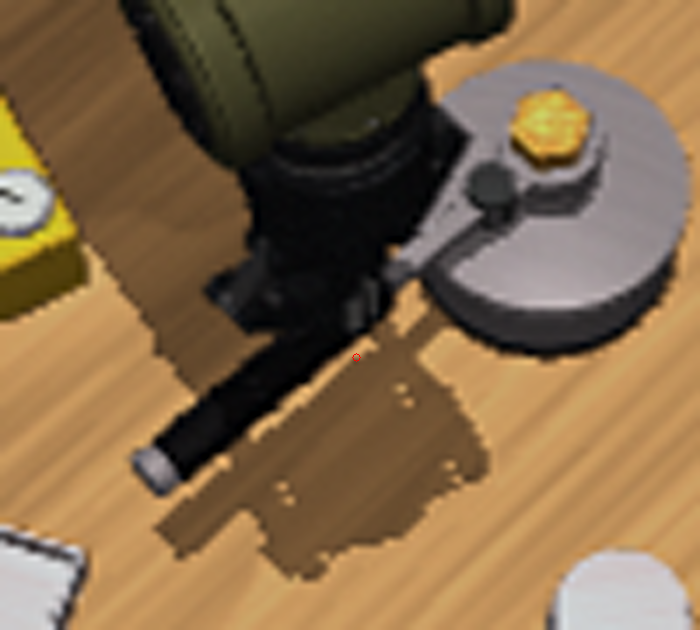

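View pics/c3.png

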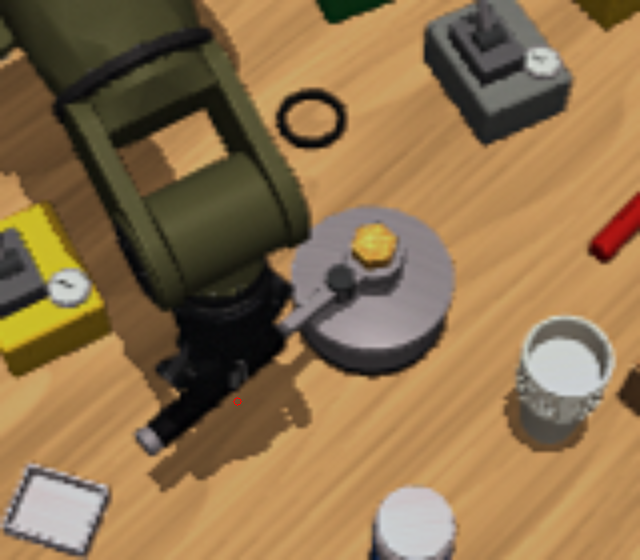

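Run:
```python
from h import *
d=np.array([.6446,-.1161,.1916])-np.array([.6059,-.1159,.083])
for z in(.083,.095,.105,.115,.125):
    P=wray((256,240.5),z)+d; print(P.round(4),proj("scene",P).round(1))
print("seen",(365/7+245-50.5, 325/7+233-50.5))
im=cv2.imread("pics/w2.png");cv2.imwrite("pics/c2.png",cv2.resize(im[190:330,190:330],None,fx=5,fy=5))
```

```text
[ 0.6318 -0.1159  0.1916] [242.7 230.9]
[ 0.6382 -0.1159  0.2036] [243.9 230.5]
[ 0.6435 -0.1159  0.2136] [245.  230.2]
[ 0.6489 -0.1158  0.2236] [246.1 229.9]
[ 0.6543 -0.1158  0.2336] [247.2 229.6]
seen (246.64285714285717, 228.92857142857144)
```

View pics/c2.png

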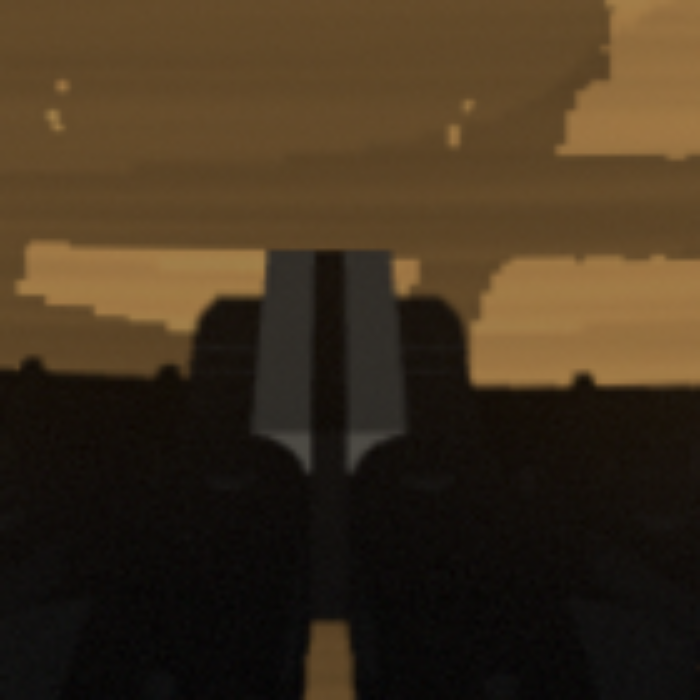

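>>> send_rows(steps=[0,0,0,20,0,0,1,0,0,0,38,0,0,1,0,0,0,38,0,12,1,0,0,0,38,0,25,1,0,0,0,38,0,25,1])

```text
time_s: 4.65
ee_pos: [0.6421, -0.1156, 0.0551]
orientation: [-3.141, 0.002, 0.007]
force: [-0.7, -1.2, -0.5]
grip_width: -0.001
```

```bash
python3 look.py w4
python3 - <<'E'
from h import *
for n in("scene",): cv2.imwrite(f"pics/{n}4.png",cv2.resize(manip.read_camera(n)[180:280,190:310,::-1],None,fx=6,fy=6))
E
```

```text
[ 0.6421 -0.1156  0.0551] [-0.7 -1.2 -0.5] [0.01 0.02 0.02] 4.65
```

View pics/w4.png

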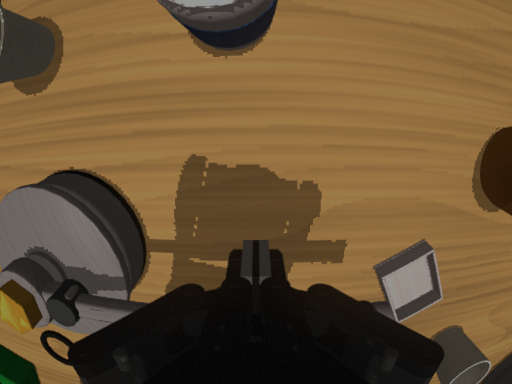

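View pics/scene4.png

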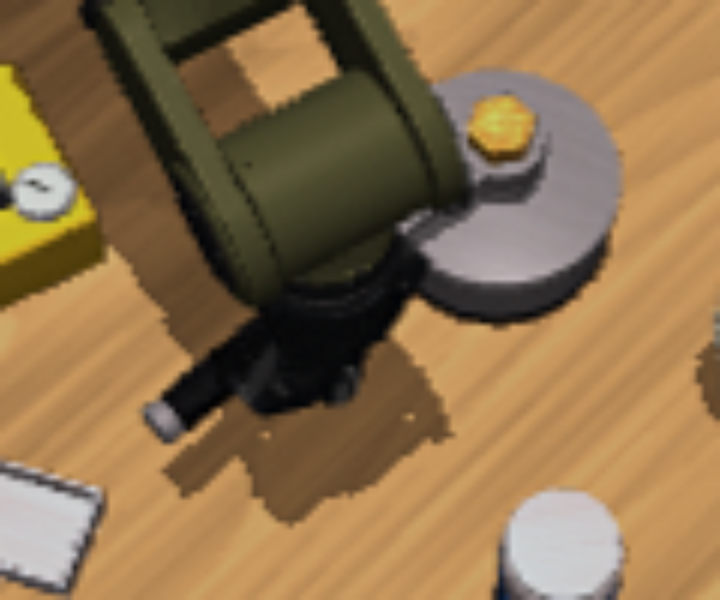

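>>> send_rows(steps=[0,0,0,-4,0,0,1,0,0,0,-8,0,0,1,0,0,0,-12,0,0,1,0,0,0,-16,0,0,1,0,0,0,-20,0,0,1,0,0,0,-20,0,0,1])

```text
time_s: 5.35
ee_pos: [0.6236, -0.1159, 0.0582]
orientation: [-3.142, 0.002, 0.0]
force: [-0.7, 0.0, -0.2]
grip_width: 0.001
```

>>> send_rows(steps=[0,0,0,-3,0,0,1,0,0,0,-6,0,0,1,0,0,0,-6,0,0,1])

```text
time_s: 5.65
ee_pos: [0.6177, -0.1159, 0.0581]
orientation: [-3.142, 0.002, 0.0]
force: [0.2, 0.3, 0.7]
grip_width: 0.001
```

>>> send_rows(steps=[0,0,0,-3,0,0,1,0,0,0,-6,0,0,1,0,0,0,-6,0,0,1])

```text
time_s: 5.95
ee_pos: [0.6131, -0.116, 0.0585]
orientation: [3.141, -0.002, 0.006]
force: [8.7, -0.0, -3.2]
grip_width: -0.002
```

```bash
python3 look.py w5
```

```text
[ 0.6131 -0.116   0.0585] [ 8.7 -0.  -3.2] [-0.12 -1.48 -0.  ] 5.95
```

View pics/w5.png

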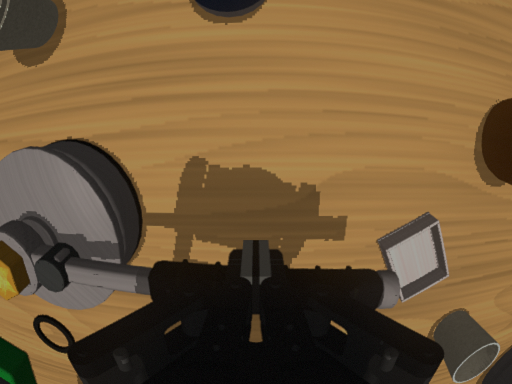

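>>> send_rows(steps=[0,0,0,-3,-0.1,0,1,0,0,0,-6,-0.3,0,1,0,0,0,-6,-0.3,0,1])

```text
time_s: 6.3
ee_pos: [0.6073, -0.1159, 0.0586]
orientation: [3.141, -0.002, 0.006]
force: [9.8, -2.3, -3.1]
grip_width: -0.002
```

>>> send_rows(steps=[0,0,0,-3,-0.2,0,1,0,0,0,-6,-0.5,0,1,0,0,0,-6,-0.5,0,1])

```text
time_s: 6.6
ee_pos: [0.6013, -0.1157, 0.0586]
orientation: [3.14, -0.002, 0.006]
force: [10.1, -3.3, -3.3]
grip_width: -0.003
```

>>> send_rows(steps=[0,0,0,-3,-0.3,0,1,0,0,0,-6,-0.7,0,1,0,0,0,-6,-0.7,0,1])

```text
time_s: 6.9
ee_pos: [0.5953, -0.1152, 0.0586]
orientation: [3.14, -0.002, 0.007]
force: [9.2, -4.3, -2.7]
grip_width: 0.0
```

>>> send_rows(steps=[0,0,0,-3,-0.3,0,1,0,0,0,-6,-0.6,0,1,0,0,0,-6,-0.6,0,1])

```text
time_s: 7.2
ee_pos: [0.5894, -0.1145, 0.0587]
orientation: [3.14, -0.002, 0.007]
force: [10.3, -4.3, -3.1]
grip_width: -0.001
```

>>> send_rows(steps=[0,0,0,-3,-0.3,0,1,0,0,0,-6,-0.8,0,1,0,0,0,-6,-0.8,0,1])

```text
time_s: 7.5
ee_pos: [0.5834, -0.1137, 0.0587]
orientation: [3.14, -0.002, 0.007]
force: [9.5, -4.5, -4.4]
grip_width: 0.003
```

```bash
python3 look.py w6
```

```text
[ 0.5834 -0.1137  0.0587] [ 9.5 -4.5 -4.4] [-0.75 -1.71 -0.02] 7.5
```

View pics/w6.png

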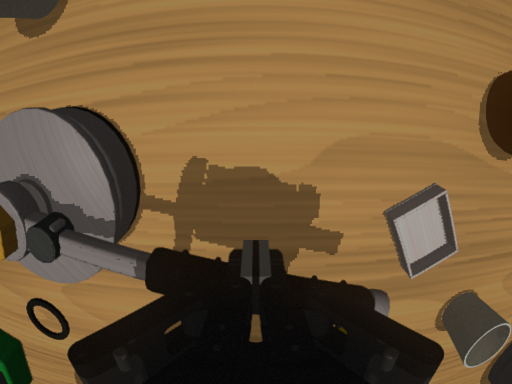

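>>> send_rows(steps=[0,0,0,-3,-0.5,0,1,0,0,0,-5.9,-1,0,1,0,0,0,-5.9,-1,0,1])

```text
time_s: 7.85
ee_pos: [0.5776, -0.1126, 0.0587]
orientation: [3.14, -0.002, 0.007]
force: [10.8, -4.9, -3.9]
grip_width: -0.004
```

>>> send_rows(steps=[0,0,0,-3,-0.6,0,1,0,0,0,-5.9,-1.2,0,1,0,0,0,-5.9,-1.2,0,1])

```text
time_s: 8.15
ee_pos: [0.5718, -0.1114, 0.0587]
orientation: [3.14, -0.002, 0.007]
force: [10.8, -3.3, -4.5]
grip_width: -0.002
```

>>> send_rows(steps=[0,0,0,-3,-0.7,0,1,0,0,0,-5.8,-1.4,0,1,0,0,0,-5.8,-1.4,0,1])

```text
time_s: 8.45
ee_pos: [0.5661, -0.11, 0.0588]
orientation: [3.14, -0.002, 0.008]
force: [11.7, -3.9, -4.4]
grip_width: 0.003
```

>>> send_rows(steps=[0,0,0,-3,-0.8,0,1,0,0,0,-5.8,-1.6,0,1,0,0,0,-5.8,-1.6,0,1])

```text
time_s: 8.75
ee_pos: [0.56, -0.1083, 0.0587]
orientation: [3.14, -0.002, 0.007]
force: [9.6, -4.3, -3.5]
grip_width: 0.001
```

```bash
python3 look.py w7;python3 - <<'E'
from h import *
cv2.imwrite("pics/top7.png",cv2.resize(manip.read_camera("top")[140:260,230:390,::-1],None,fx=5,fy=5,interpolation=cv2.INTER_CUBIC))
E
```

```text
[ 0.56   -0.1083  0.0587] [ 9.6 -4.3 -3.5] [-0.71 -1.76  0.02] 8.75
```

View pics/w7.png

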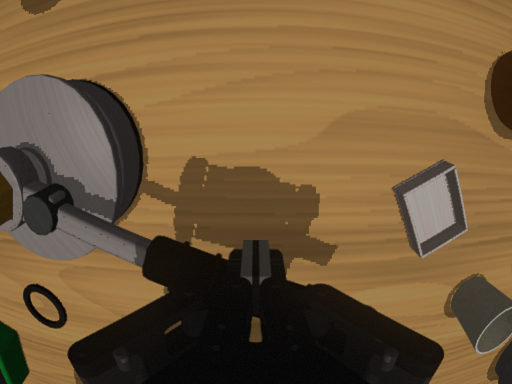

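View pics/top7.png

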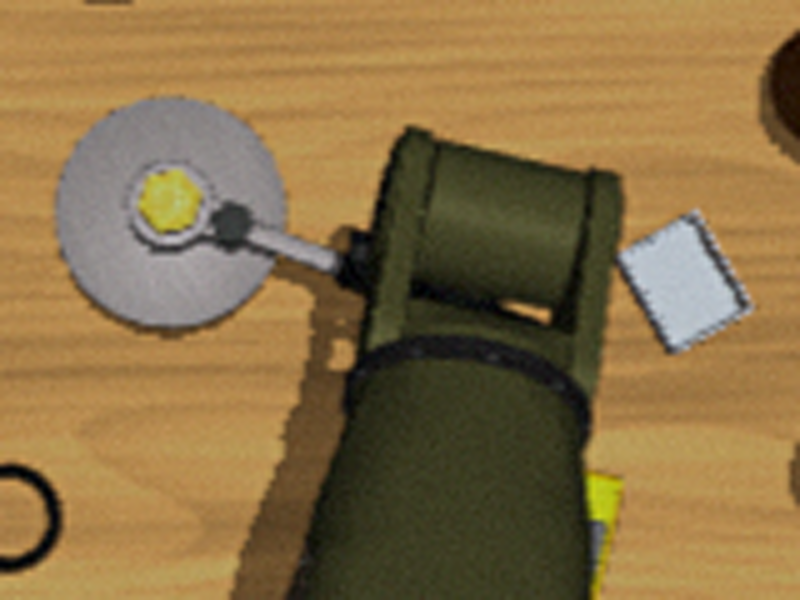

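>>> send_rows(steps=[0,0,0,-2.9,-0.9,0,1,0,0,0,-2.9,-0.9,0,1])

```text
time_s: 9.05
ee_pos: [0.5569, -0.1073, 0.0586]
orientation: [3.14, -0.002, 0.006]
force: [10.1, -3.4, -2.9]
grip_width: 0.002
```

```bash
python3 - <<'E'
from h import *
T=lambda x,y:(x/5+230-.4,y/5+140-.4)
n=ray("top",T(169,199),.126);h=ray("top",T(233,223),.111);b=ray("top",T(335,262),.105);a=ray("top",T(265,236),.105)
print(n,h,a,b)
g=lambda p,q:np.arctan2(-(q-p)[0],-(q-p)[1])
print(g(n,h),g(a,b),g(h,b))
E
python3 look.py w8
```

```text
[0.59953599 0.05578364 0.126     ] [0.58534991 0.01687326 0.111     ] [ 0.57738207 -0.00278341  0.105     ] [ 0.56018821 -0.04537813  0.105     ]
0.3496072148386788 0.3836589794346891 0.38411741068044214
[ 0.5569 -0.1073  0.0586] [10.1 -3.4 -2.9] [-0.6  -1.62  0.01] 9.05
```

```bash
cat > bend.py <<'E'
from h import *
import sys
def meas(im): # rgb
    f=im.astype(int);r,g,b=f[...,0],f[...,1],f[...,2]
    m=((r>150)&(g>120)&(b<90)); m[:165]=0;m[200:]=0;m[:,:250]=0;m[:,280:]=0
    ys,xs=np.nonzero(m);n=(xs.mean(),ys.mean())
    # hinge: dark near nut
    yy,xx=np.mgrid[:384,:512];d=np.hypot(xx-n[0],yy-n[1])
    w=np.clip(85-f.sum(2)/3,0,60)*((d>9)&(d<17.5)&(xx>n[0])&(yy<n[1]+14)&(r-b<25))
    h=((xx*w).sum()/w.sum(),(yy*w).sum()/w.sum())
    N=ray("top",n,.126);H=ray("top",h,.113)
    # shaft: bright neutral pixels beyond canister edge radius
    s=((r-b)<30)&(r>95)&(d>19)&(d<40)
    # annulus centroids along shaft, seed by direction
    a0=np.arctan2(h[1]-n[1],h[0]-n[0]);ang=np.arctan2(yy-h[1],xx-h[0])
    print("npx",m.sum(),"hinge w",w.sum().round())
    return n,h,N,H
g=lambda p,q:np.arctan2(-(q-p)[0],-(q-p)[1])
if __name__=="__main__":
    for nm in sys.argv[1:]:
        if nm=="live":
            im=manip.read_camera("top");cv2.imwrite("pics/toplive%.2f.png"%manip.get_state()["time_s"],im[:,:,::-1])
        else: im=cv2.imread(nm)[:,:,::-1]
        n,h,N,H=meas(im);print(nm,np.round(n,2),np.round(h,2),N.round(4),H.round(4),"head ang",g(N,H).round(3))
E
python3 bend.py pics/top0.png live; ls pics
```

```text
npx 104 hinge w 2146.0
pics/top0.png [263.71 179.48] [275.59 181.94] [0.5993 0.0548 0.126 ] [0.5922 0.0186 0.113 ] head ang 0.193
npx 106 hinge w 1828.0
live [263.66 179.81] [274.91 185.43] [0.5983 0.055  0.126 ] [0.5815 0.021  0.113 ] head ang 0.458
c1.png
c2.png
c3.png
s1.png
scene0.png
scene1.png
scene3.png
scene4.png
t1.png
t2.png
top0.png
top1.png
top7.png
toplive9.15.png
w2.png
w3.png
w4.png
w5.png
w6.png
w7.png
w8.png
wrist0.png
wrist1.png
```

>>> send_rows(steps=[0,0,0,-2.9,-1,0,1,0,0,0,-2.9,-1,0,1])

```text
time_s: 9.35
ee_pos: [0.5538, -0.1063, 0.0585]
orientation: [3.141, -0.002, 0.005]
force: [8.1, -3.1, -1.8]
grip_width: -0.0
```

```bash
python3 - <<'E'
from h import *
F=[manip.get_state()["force"]]
ims=[]
for i in range(4):
    ims.append(manip.read_camera("top"));F.append(manip.get_state()["force"])
print(np.mean(F,0),np.std(F,0),manip.get_state()["ee_pos"])
im=np.mean(ims,0).astype(np.uint8);cv2.imwrite("pics/topA.png",im[:,:,::-1])
cv2.imwrite("pics/cA.png",cv2.resize(im[160:210,245:315,::-1],None,fx=10,fy=10,interpolation=cv2.INTER_CUBIC))
i0=cv2.imread("pics/top0.png");cv2.imwrite("pics/cB.png",cv2.resize(i0[160:210,245:315],None,fx=10,fy=10,interpolation=cv2.INTER_CUBIC))
E
python3 bend.py pics/topA.png
```

```text
[ 8.45155479 -3.41398158 -2.46443317] [0.29727701 0.44003141 0.54930331] [ 0.55406696 -0.10633011  0.0586073 ]
npx 102 hinge w 1884.0
pics/topA.png [263.68 179.69] [274.87 185.42] [0.5986 0.055  0.126 ] [0.5815 0.0211 0.113 ] head ang 0.469
```

View pics/cA.png

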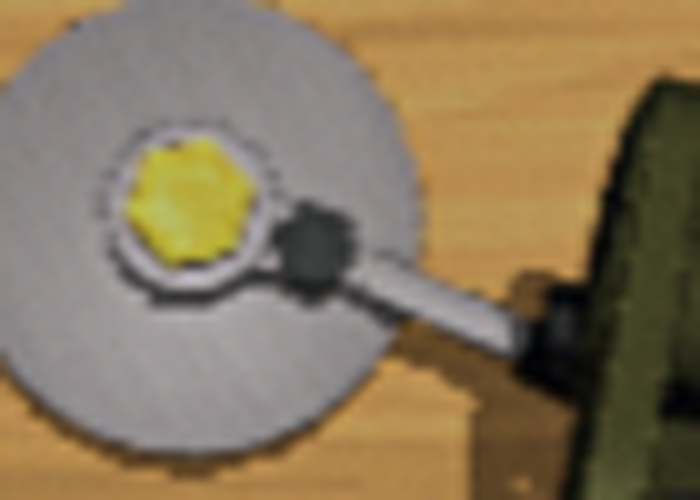

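View pics/cB.png

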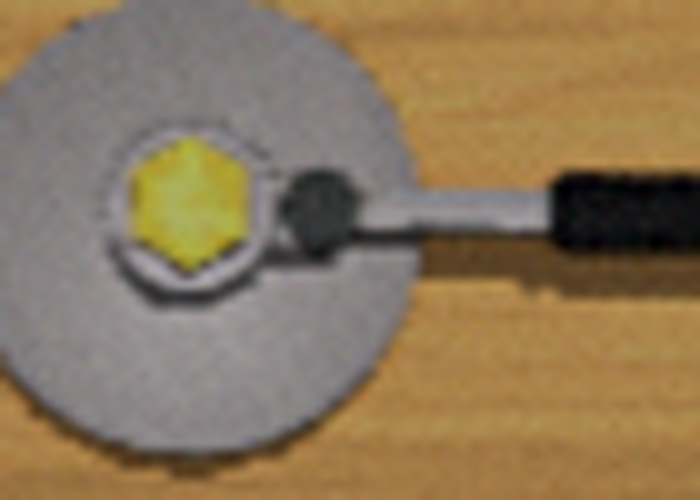

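>>> send_rows(steps=[0,0,0,-1.9,-0.7,0,1,0,0,0,-1.9,-0.7,0,1,0,0,0,-1.9,-0.7,0,1])

```text
time_s: 9.85
ee_pos: [0.552, -0.1056, 0.0586]
orientation: [3.141, -0.002, 0.005]
force: [7.2, -2.2, -1.8]
grip_width: 0.001
```

```bash
python3 - <<'E'
from h import *
F=[manip.get_state()["force"]]
for i in range(3):
    im=manip.read_camera("top");F.append(manip.get_state()["force"])
print(np.mean(F,0),manip.get_state()["ee_pos"])
cv2.imwrite("pics/topB.png",im[:,:,::-1])
E
python3 bend.py pics/topB.png
```

```text
[ 7.73059228 -2.79125427 -1.931214  ] [ 0.55205267 -0.10559326  0.05857053]
npx 106 hinge w 1867.0
pics/topB.png [263.54 179.77] [274.84 185.32] [0.5984 0.0554 0.126 ] [0.5818 0.0212 0.113 ] head ang 0.451
```

>>> send_rows(steps=[0,0,0,3,1,0,1,0,0,0,6,2.2,0,1,0,0,0,9,3.3,0,1,0,0,0,12,4.4,0,1,0,0,0,16,6,0,1,0,0,0,21,8,0,1,0,0,0,28,11,0,1,0,0,0,40,15,0,1,0,0,0,48,18,0,1,0,0,0,48,18,0,1])

```text
time_s: 11.0
ee_pos: [0.5995, -0.1235, 0.0578]
orientation: [3.142, -0.002, -0.0]
force: [-0.7, 0.8, 0.3]
grip_width: -0.001
```

```bash
python3 look.py w9;python3 - <<'E'
from h import *
im=manip.read_camera("top");cv2.imwrite("pics/topC.png",im[:,:,::-1])
cv2.imwrite("pics/cC.png",cv2.resize(im[160:240,245:345,::-1],None,fx=7,fy=7,interpolation=cv2.INTER_CUBIC))
E
python3 bend.py pics/topC.png
```

```text
[ 0.5995 -0.1235  0.0578] [-0.7  0.8  0.3] [-0.01  0.05 -0.02] 11.0
npx 79 hinge w 1711.0
pics/topC.png [263.63 180.04] [275.15 185.55] [0.5976 0.0551 0.126 ] [0.5811 0.0203 0.113 ] head ang 0.441
```

View pics/cC.png

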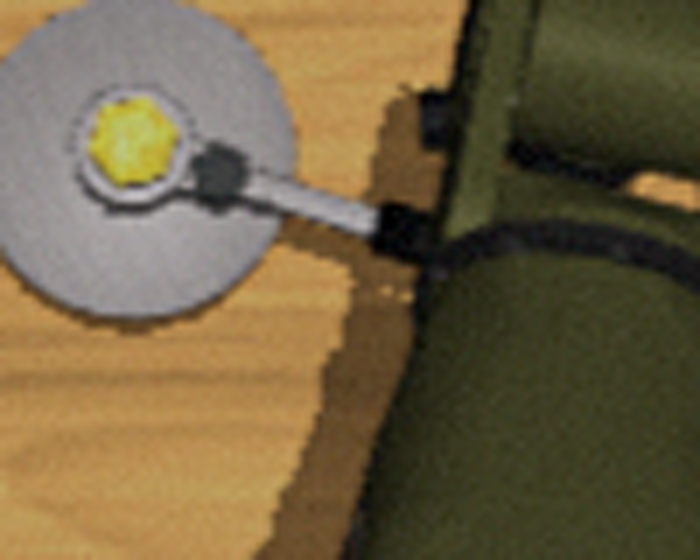

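View pics/w9.png

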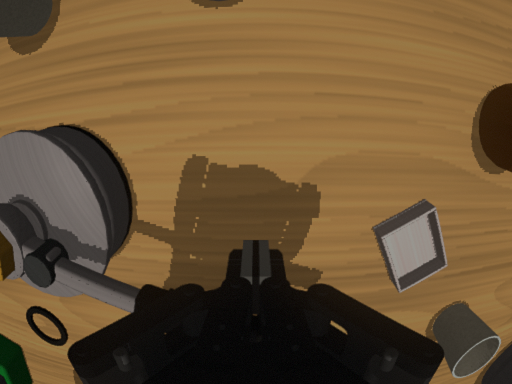

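>>> send_rows(steps=[0,0,0,0,0,-40,1,0,0,0,0,0,-80,1,0,0,0,0,0,-120,1,0,0,0,0,0,-160,1,0,0,0,0,0,-192,1,0,0,0,0,0,-192,1])

```text
time_s: 11.7
ee_pos: [0.5998, -0.1234, 0.2552]
orientation: [3.14, -0.002, 0.011]
force: [0.1, -0.3, 0.4]
grip_width: -0.002
```

>>> send_rows(steps=[0,0,0,-15,-40,0,1,0,0,0,-30,-80,0,1,0,0,0,-45,-120,0,1,0,0,0,-60,-160,0,1,0,0,0,-76,-200,0,1,0,0,0,-91,-240,0,1,0,0,0,-107,-280,0,1,0,0,0,-122,-320,0,1,0,0,0,-138,-362,0,1,0,0,0,-152,-400,0,1])

```text
time_s: 12.7
ee_pos: [0.4458, 0.2785, 0.2494]
orientation: [3.141, -0.001, -0.001]
force: [1.1, -0.4, -0.2]
grip_width: -0.0
```

>>> send_rows(steps=[0,0,0.1,-12,-32,0,1,0,0,0.2,-24,-64,0,1,0,0,0.3,-24,-64,0,1,0,0,0.3,-24,-64,0,1,0,0,0.3,-24,-64,0,1])

```text
time_s: 13.2
ee_pos: [0.4233, 0.3406, 0.2496]
orientation: [3.106, -0.467, -0.001]
force: [-0.5, 0.3, 0.1]
grip_width: -0.0
```

```bash
python3 look.py w10;python3 - <<'E'
from h import *
a=manip.read_camera("top");b=manip.read_camera("scene")
cv2.imwrite("pics/top10.png",a[:,:,::-1]);cv2.imwrite("pics/scene10.png",b[:,:,::-1])
E
python3 bend.py pics/top10.png
```

```text
[0.4233 0.3406 0.2496] [-0.5  0.3  0.1] [-0.04 -0.09 -0.02] 13.2
npx 102 hinge w 1984.0
pics/top10.png [263.68 179.85] [274.97 185.56] [0.5981 0.055  0.126 ] [0.5811 0.0208 0.113 ] head ang 0.463
```

View pics/w10.png

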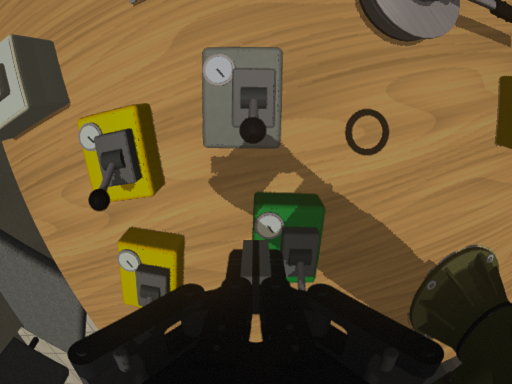

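View pics/scene10.png

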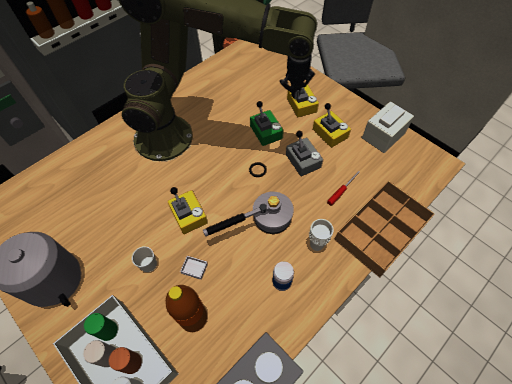

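View pics/top10.png

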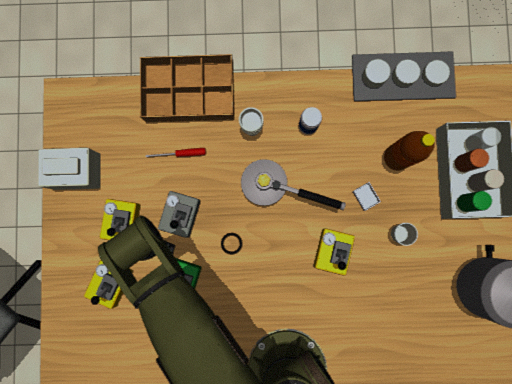

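Run:
```python
from h import *
U=lambda x,y:(x/4+85-.4,y/4+170-.4)
for p in[(357,217),(355,513),(104,246),(40,521)]: print(ray("top",U(*p),.148).round(3))
for p in[(340,354),(465,388),(408,545),(294,510)]: print(ray("top",U(*p),.06).round(3))
print("wrist ball",wray((252.5,130),.149), wray((252.5,130),.145))
```

```text
[0.471 0.326 0.148]
[0.254 0.329 0.148]
[0.454 0.515 0.148]
[0.253 0.562 0.148]
[0.365 0.358 0.06 ]
[0.336 0.26  0.06 ]
[0.215 0.306 0.06 ]
[0.244 0.396 0.06 ]
wrist ball [0.47248456 0.3286162  0.149     ] [0.47203471 0.32879359 0.145     ]
```

>>> send_rows(steps=[0,0,0,0,0,40,1,0,0,0,0,0,80,1,0,0,0,0,0,120,1,0,0,0,0,0,145,1,0,0,0,0,0,145,1,0,0,0,0,0,145,1])

```text
time_s: 13.95
ee_pos: [0.4239, 0.341, 0.106]
orientation: [-3.106, 0.471, -0.001]
force: [-1.0, -0.0, 1.5]
grip_width: -0.006
```

```bash
python3 look.py w11;python3 - <<'E'
from h import *
b=manip.read_camera("scene")
cv2.imwrite("pics/scene11.png",cv2.resize(b[60:190,240:360,::-1],None,fx=5,fy=4.6,interpolation=cv2.INTER_CUBIC))
E
```

```text
[0.4239 0.341  0.106 ] [-1.  -0.   1.5] [0.02 0.01 0.04] 13.95
```

View pics/w11.png

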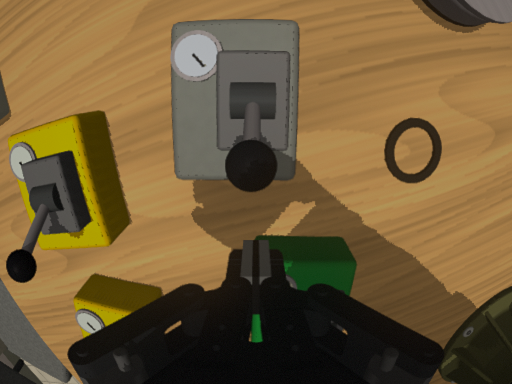

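View pics/scene11.png

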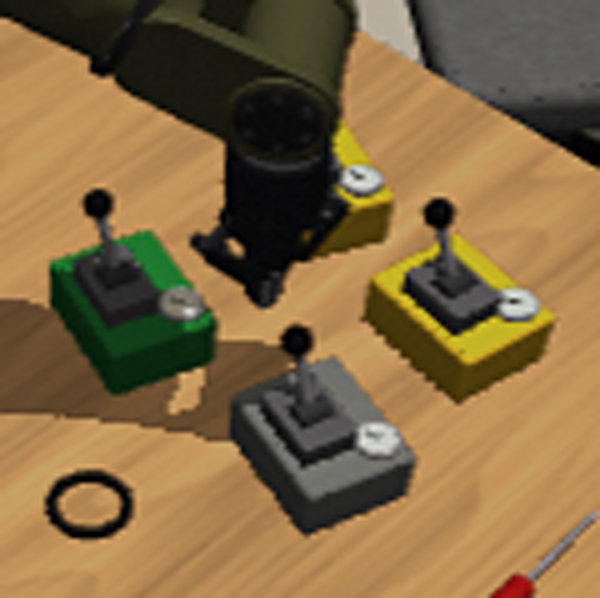

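>>> send_rows(steps=[0,0,0,8,-2,0,1,0,0,0,16,-2,0,1,0,0,0,24,-2,0,1,0,0,0,32,-2,0,1,0,0,0,40,-2,0,1,0,0,0,46,-2,0,1,0,0,0,52,-2,0,1,0,0,0,58,-2,0,1,0,0,0,62,-2,0,1,0,0,0,62,-2,0,1])

```text
time_s: 15.05
ee_pos: [0.4837, 0.3243, 0.105]
orientation: [3.106, -0.472, 0.0]
force: [1.5, 0.1, 0.0]
grip_width: -0.003
```

```bash
python3 look.py w12;python3 - <<'E'
from h import *
b=manip.read_camera("scene")
cv2.imwrite("pics/scene12.png",cv2.resize(b[60:190,240:360,::-1],None,fx=5,fy=4.6,interpolation=cv2.INTER_CUBIC))
E
```

```text
[0.4837 0.3243 0.105 ] [1.5 0.1 0. ] [-0.    0.04 -0.01] 15.05
```

View pics/w12.png

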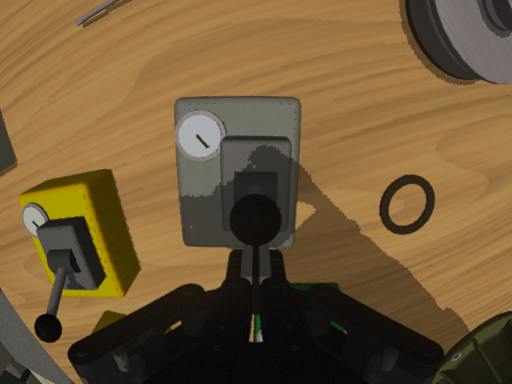

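View pics/scene12.png

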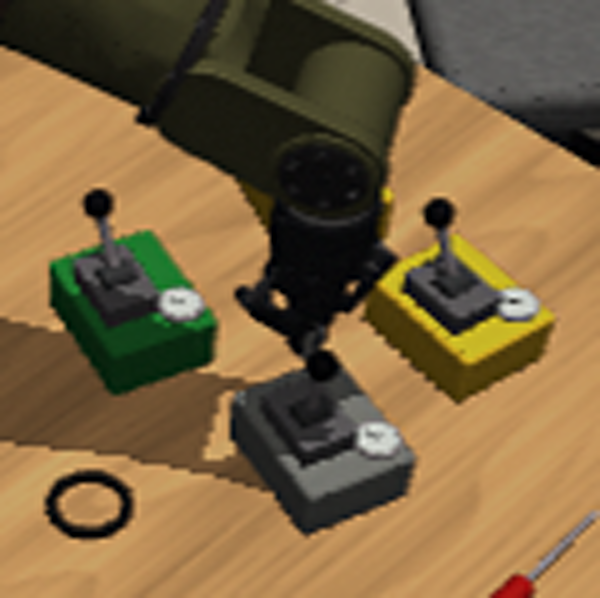

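>>> send_rows(steps=[0,0,0,4,0,0,1,0,0,0,8,0,0,1,0,0,0,11,0,0,1,0,0,0,11,0,0,1])

```text
time_s: 15.55
ee_pos: [0.4942, 0.3211, 0.1051]
orientation: [-3.106, 0.472, -0.0]
force: [-0.4, -0.5, 0.4]
grip_width: 0.003
```

>>> send_rows(steps=[0,0,0,2,0,0,1,0,0,0,4,0,0,1,0,0,0,4,0,0,1])

```text
time_s: 15.85
ee_pos: [0.4977, 0.32, 0.105]
orientation: [3.106, -0.471, -0.0]
force: [0.4, 0.5, 0.2]
grip_width: -0.0
```

>>> send_rows(steps=[0,0,0,2,0,0,1,0,0,0,3,0,0,1,0,0,0,3,0,0,1])

```text
time_s: 16.15
ee_pos: [0.5005, 0.3192, 0.1051]
orientation: [-3.106, 0.471, -0.0]
force: [-0.2, -0.2, 0.7]
grip_width: 0.0
```

```bash
python3 look.py w13;python3 - <<'E'
from h import *
b=manip.read_camera("scene")
cv2.imwrite("pics/scene13.png",cv2.resize(b[60:190,240:360,::-1],None,fx=5,fy=4.6,interpolation=cv2.INTER_CUBIC))
E
```

```text
[0.5005 0.3192 0.1051] [-0.2 -0.2  0.7] [ 0.    0.1  -0.05] 16.15
```

View pics/w13.png

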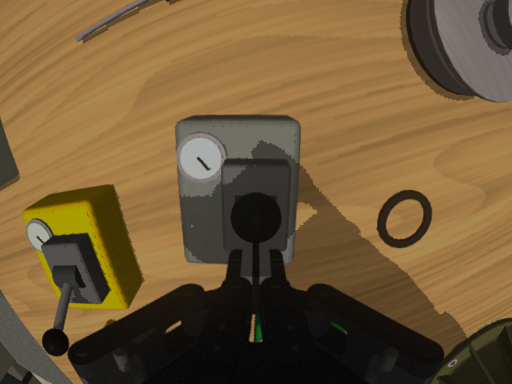

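View pics/scene13.png

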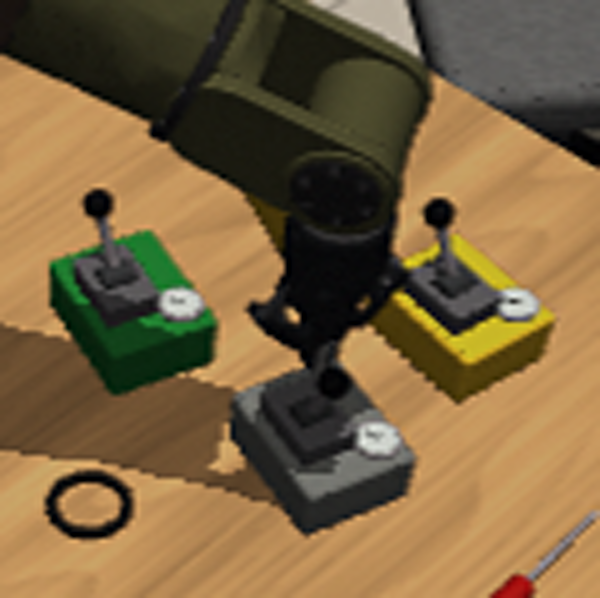

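>>> send_rows(steps=[0,0,0,2,0,0,1,0,0,0,4,0,0,1,0,0,0,4,0,0,1])

```text
time_s: 16.55
ee_pos: [0.5045, 0.3179, 0.1051]
orientation: [-3.106, 0.472, -0.0]
force: [-1.1, 0.2, 0.0]
grip_width: -0.001
```

>>> send_rows(steps=[0,0,0,2,0,0,1,0,0,0,3,0,0,1,0,0,0,3,0,0,1])

```text
time_s: 16.85
ee_pos: [0.5072, 0.3171, 0.1051]
orientation: [-3.106, 0.471, -0.0]
force: [-0.2, -0.1, -0.1]
grip_width: -0.0
```

Run:
```python
from h import *
im=manip.read_camera("wrist");g=im.astype(int).sum(2)
c=manip.calibration("wrist")
m=np.uint8((g<75))*255;cv2.imwrite("pics/w14.png",im[:,:,::-1])
m[235:]=0;m[:,:220]=0;m[:,290:]=0
ys,xs=np.nonzero(m);print(xs.min(),xs.max(),ys.min(),(xs.min()+xs.max())/2)
w=(xs.max()-xs.min())/2
p=((xs.min()+xs.max())/2,ys.min()+w)
h=np.array([.490,.3203])
for z in(.143,.146,.149):
    P=wray(p,z);print(P.round(4),(P[:2]-h)@[.954,-.297])
```

```text
231 280 191 255.5
[0.5285 0.3109 0.143 ] 0.03951545267525502
[0.5297 0.3105 0.146 ] 0.0408088272224682
[0.531  0.3102 0.149 ] 0.042102201769681304
```

View pics/w14.png

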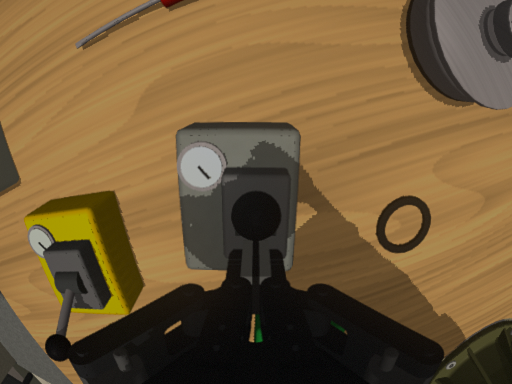

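>>> send_rows(steps=[0,0,0,2,0,0,1,0,0,0,2,0,0,1])

```text
time_s: 17.1
ee_pos: [0.5092, 0.3165, 0.1051]
orientation: [-3.106, 0.471, -0.0]
force: [0.3, -0.4, -1.4]
grip_width: 0.0
```

>>> send_rows(steps=[0,0,0,2,0,0,1,0,0,0,2,0,0,1])

```text
time_s: 17.3
ee_pos: [0.5111, 0.3159, 0.1051]
orientation: [-3.106, 0.472, -0.0]
force: [-0.0, 0.2, 0.0]
grip_width: 0.001
```

>>> send_rows(steps=[0,0,0,2,0,0,1,0,0,0,2,0,0,1])

```text
time_s: 17.5
ee_pos: [0.5121, 0.3156, 0.1049]
orientation: [3.106, -0.471, -0.003]
force: [-8.1, 2.0, 1.0]
grip_width: -0.006
```

>>> send_rows(steps=[0,0,0,-6,0,0,1,0,0,0,-20,0,0,1,0,0,0,-50,0,0,1,0,0,0,-80,0,0,1,0,0,0,-80,0,-45,1,0,0,0,-80,0,-90,1,0,0,0,-80,0,-130,1,0,0,0,-80,0,-150,1,0,0,0,-80,0,-150,1,0,0,0,-80,0,-150,1])

```text
time_s: 18.5
ee_pos: [0.4358, 0.3391, 0.2545]
orientation: [3.106, -0.471, -0.0]
force: [-0.2, -0.5, -0.6]
grip_width: -0.003
```

```bash
python3 look.py w15;python3 - <<'E'
from h import *
b=manip.read_camera("scene")
cv2.imwrite("pics/scene15.png",cv2.resize(b[90:250,190:350,::-1],None,fx=4,fy=3.7,interpolation=cv2.INTER_CUBIC))
a=manip.read_camera("top");cv2.imwrite("pics/top15.png",a[:,:,::-1])
E
```

```text
[0.4358 0.3391 0.2545] [-0.2 -0.5 -0.6] [-0.    0.01  0.03] 18.5
```

View pics/scene15.png

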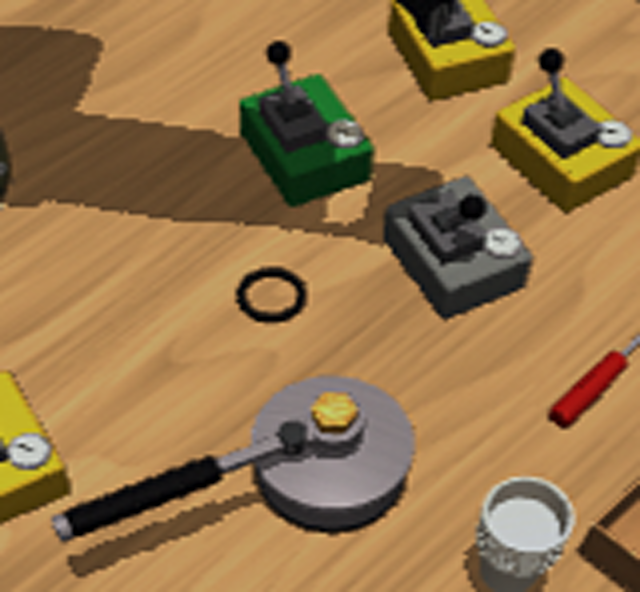

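View pics/top15.png

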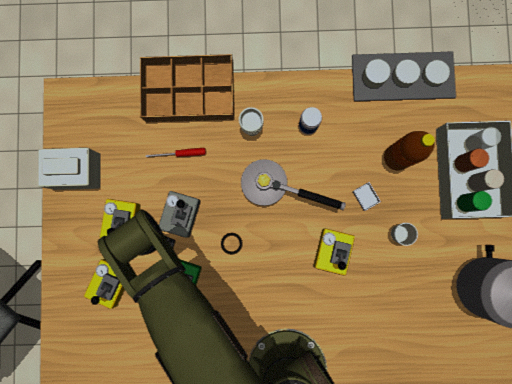

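View pics/w15.png

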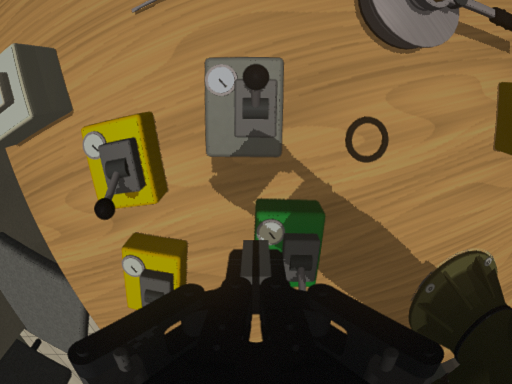

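Run:
```python
from h import *
P=wray((255.5,77),.143);q=ray("top",(181,199.5),.143);print(P,q)
print((P-np.array([.472,.327,.143]))[:2]@[.954,-.297])
print(manip.close_job())
```

```text
[0.53251724 0.30902672 0.143     ] [0.54348845 0.30457803 0.143     ]
0.06307150882604264
the job is handed in; nothing more can be done
None
```

The wrench clicked, the nut is left tight, and the pump lever is fully on. I handed the job in at about 18.7 s, with no verdict reported.

- **Wrench:** I pushed the handle clockwise with the shut fingers. At the handle the force rose to about 12 N, then fell to about 8 N as the handle bent. From the top pictures and the geometry I put the bend at roughly 0.1 rad; the force drop alone suggests about 0.07. All estimates lie above the 0.05 click and below the 0.20 limit.
- **Release:** After I let go, the handle sprang straight and stayed about 0.3 rad, or about 50 mm at the grip, from where it started.
- **Lever:** I pushed it over until it met its stop, at about 8 N, then backed off. The ball has moved about 63 mm, and the pictures show the lever leaning to the far side. The last top-camera reading of the ball, taken by eye, put it about 11 mm farther over than the wrist camera did. Both mean fully over.
- **Surroundings:** The gripper ended clear of everything with no contact force. In the last pictures the bystanders and the look-alike boxes looked undisturbed.

**Disagreement:** the shut fingertips stand about 30 mm higher than the reported tool point. My first approach therefore passed over the handle without touching it, and I went lower for the push. I also could not measure the bend at the hinge to better than about 0.04 rad from the images.

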